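# Sweep-test the mixing station's safety strip

### The arm

A 6-joint arm with a two-finger parallel gripper is mounted at the origin on the work surface. World frame = base frame: x ahead of the robot, y to its left, z up, the work surface at z = 0. Lengths are in mm, angles in rad, forces in N, time in s.
With the tool pointing down it reaches from about 350 to 775 mm from the base axis. Payload 7.3 kg.
Tool frame: the origin (TCP) lies between the finger pads, 19 mm behind the fingertips; this is the grasp point; z points along the fingers, y is the line along which they close (so a half turn about z gives the same grasp; the last joint's range is limited). The gripper opens to 92 mm and grips with 3 to 60 N. Pads are 19 mm wide; open, the fingers measure 130 mm over their backs; the gripper's body (75 mm by 190 mm) begins 47 mm behind the grasp point.
Start: joints at [0.962, 0.342, 1.524, -0, 1.275, -0.146], TCP at [234.377, 469.798, 245.541] pointing down, gripper open.
Joint ranges: [-2.53, 2.53], [-0.77, 2.02], [0.04, 2.7], [-1, 4.14], [0.28, 2.66], [-3.11, 3.11]. Speed limits (rad/s): [2.57, 2.57, 3.14, 3.14, 3.14, 3.14].

### API

Orientations are given as [roll, pitch, yaw] about the fixed x, y, z axes, in that order (R = Rz(yaw) Ry(pitch) Rx(roll)).
In Python, from plant import bot gives the robot as it stands. The module is installed in compiled form; this text tells all that it offers.
- The arm moves only by the shell command python3 -m crank 'ROWS' [OPENING]. ROWS is JSON, a list of rows, each a list of 6 numbers: the shift along the tool's x, y, z in m, then the turn, a rotation vector about the tool's x, y, z in rad. In form: [[dx, dy, dz, wx, wy, wz], ...]. A call has 1 to 5 rows; each row shifts and turns the commanded pose from where the row before left it, along the tool's axes as they then stand; what a row does not reach is not made up. A row lasts 1/8 s, in which the tool goes at most 62.5 mm and 10.7 degrees, less where a joint would pass 70% of its speed; a pose out of reach is approached as far as the arm can. A call is refused whole if a number of a shift passes 0.0625 or a number of a turn 0.188, either way. A call with a gripper value outside its range is refused whole. OPENING is the opening in per cent of the stroke, from 0 (shut) to 100 (fully open), set as the call begins (- or left out, the last holds). The fingers move at their own pace and stop on an object; the grip force is fixed at half the most. Time passes only in rows, so rows that do not move let the fingers close. It gives the time, the measured TCP pose, the force, the opening and the grip force at its end, in the units of the state.
- bot.get_obs(): the state, without advancing time (a new reading comes with each control period).
- bot.capture(name): name is "side" or "top" or "wrist"; returns a dict with "color" (480x640x3 uint8, blue, green, red), "fov_y" (degrees; the focal length in pixels is half the picture's height over the tangent of half this angle, whatever the lens; pixels are square), "cx", "cy" (the principal point, pixels), "extrinsics" (4x4, takes a point from world to camera coordinates); the wrist camera has in their place "tool_from_camera" (4x4, takes a point from camera to tool coordinates, whose origin is the TCP and whose axes are the flange's). Camera axes: x right, y up, looking along -z (the intrinsics and any distortion apply to the point x, -y, -z); pixel columns grow to the right and rows downward; lengths in mm; the calibration is good to about 2 mm. The wrist camera is an equidistant fisheye: a pixel r from the principal point sees the ray r / f radians off the axis. A picture is of the moment at which its call begins: read the wrist's pose just before it. There is no depth.
- bot.close_job(): hands the job in; it is judged then, once.
The state is a dict: "time": time; "joint_positions": joint angles; "dq": joint speeds; "tau": joint torques, N m; "tool_pos": TCP position; "tcp_rot": TCP orientation; "contact_force": force on the tool from outside, world axes, zero at the start; "moment": the same for the moment, N m; "grip_width": finger opening in mm; "finger_force": force on a finger pad.
Only numpy, scipy, OpenCV 4.12 (cv2) and the standard library are available. Lean on these libraries where they do the work, as an engineer would, in place of code of your own. Each camera call takes 0.05 s, during which the arm holds its last target. There are 200 camera calls.

### The job

Test the curved safety strip around the jug board: with the fingertips closed together, start on the middle of the black pad next to the square block and run them along the tops of all five pads to the one next to the round post, in one stroke without lifting off. Use light pressure, so that each pad in turn gives visibly (about half of its 10 mm travel) but is never pushed hard, then take the hand away so that all pads spring back up; leave the loose things standing around it where they are.

Things in the scene. Friction and masses are not known exactly. Their poses are not given: they have to be found in the camera images.
- strip: Safety strip bolted to the table: 34 mm wide, 12 mm high aluminium rail, bent in a curve of five straight bays each with a black rubber pad, round a fixed 150 mm square plywood board 12 mm thick. Origin: centre of the curve, on the table. Own frame: pad k is centred 160 mm out at angle 180+26*(k-3) degrees, so pad1 is at the +y end, pad5 at the -y end; the curve is open to +x.
- cable_block: Grey square cable-entry block, 42 x 42 mm and 37 mm high, with a short black stub on one side, fixed just past one end of the strip (either end): it marks the end to start from. Origin: centre of its underside, on the table.
- end_post: Grey round post, 26 mm across and 36 mm high, fixed just past the other end of the strip: it marks the end to finish at. Origin: centre of its underside, on the table.
- pad1 (a joint): How far pad1 is pressed straight down, in m: 0 up, 0.010 at its stop. Sprung: about 1 N starts it, about 7 N brings it to its stop; it springs back up when let go.
- pad1_top (a point): Top centre of pad1, 45 mm above the table when up (moves down with the pad). The pad is a black rubber bar of 16 mm round section, 70 mm long, its own y axis along the bar; the middle 30 mm of its top is level, and both ends slope down 6 mm, so fingertips can slide from one pad onto the next.
- pad2 (a joint): How far pad2 is pressed straight down, in m: 0 up, 0.010 at its stop. Sprung: about 1 N starts it, about 7 N brings it to its stop; it springs back up when let go.
- pad2_top (a point): Top centre of pad2, 45 mm above the table when up (moves down with the pad). The pad is a black rubber bar of 16 mm round section, 70 mm long, its own y axis along the bar; the middle 30 mm of its top is level, and both ends slope down 6 mm, so fingertips can slide from one pad onto the next.
- pad3 (a joint): How far pad3 is pressed straight down, in m: 0 up, 0.010 at its stop. Sprung: about 1 N starts it, about 7 N brings it to its stop; it springs back up when let go.
- pad3_top (a point): Top centre of pad3, 45 mm above the table when up (moves down with the pad). The pad is a black rubber bar of 16 mm round section, 70 mm long, its own y axis along the bar; the middle 30 mm of its top is level, and both ends slope down 6 mm, so fingertips can slide from one pad onto the next.
- pad4 (a joint): How far pad4 is pressed straight down, in m: 0 up, 0.010 at its stop. Sprung: about 1 N starts it, about 7 N brings it to its stop; it springs back up when let go.
- pad4_top (a point): Top centre of pad4, 45 mm above the table when up (moves down with the pad). The pad is a black rubber bar of 16 mm round section, 70 mm long, its own y axis along the bar; the middle 30 mm of its top is level, and both ends slope down 6 mm, so fingertips can slide from one pad onto the next.
- pad5 (a joint): How far pad5 is pressed straight down, in m: 0 up, 0.010 at its stop. Sprung: about 1 N starts it, about 7 N brings it to its stop; it springs back up when let go.
- pad5_top (a point): Top centre of pad5, 45 mm above the table when up (moves down with the pad). The pad is a black rubber bar of 16 mm round section, 70 mm long, its own y axis along the bar; the middle 30 mm of its top is level, and both ends slope down 6 mm, so fingertips can slide from one pad onto the next.
- gap12 (a point): Point over the bend between pad1 and pad2, at the height of the pads' tops (45 mm above the table); fixed. Path of the stroke passes here.
- gap23 (a point): Point over the bend between pad2 and pad3, at the height of the pads' tops (45 mm above the table); fixed. Path of the stroke passes here.
- gap34 (a point): Point over the bend between pad3 and pad4, at the height of the pads' tops (45 mm above the table); fixed. Path of the stroke passes here.
- gap45 (a point): Point over the bend between pad4 and pad5, at the height of the pads' tops (45 mm above the table); fixed. Path of the stroke passes here.
- beaker: Loose bystander, leave alone: clear beaker, 54 mm wide, 70 mm high, standing on the jug board. Origin at its underside.
- jar: Loose bystander, leave alone: small jar with a white cap, 48 mm wide, 60 mm high, standing on the jug board. Origin at its underside.
- collar: Loose bystander, leave alone: steel ring, 40 mm wide, 12 mm high, lying on the jug board. Origin at its underside.
- vial: Loose bystander, leave alone: slim bottle, 30 mm wide, 70 mm high, beside one end of the strip, on the table. Origin at its underside.
- weight: Loose bystander, leave alone: steel cylinder, 40 mm wide, 40 mm high, beside the other end of the strip, on the table. Origin at its underside.
- spatula: Loose bystander, leave alone: spatula 200 mm long lying on the table off to the robot's left. Origin: on the table, near its middle.
- weigh_cup: Loose bystander, leave alone: white plastic cup, 70 mm wide, 50 mm high, on the table off to the robot's right. Origin at its underside.

How it is judged (in metres and radians):
On the way, in this order (a step that is already met when the one before it is completed fails the run):
1. the first pad, counted from the square block, is pressed at least 2.5 mm down (((horizontal distance between cable_block and pad1_top below 0.12 m and value of joint pad1 above 0.0025 m) or (horizontal distance between cable_block and pad5_top below 0.12 m and value of joint pad5 above 0.0025 m))), for 0.04 s.
2. the closed fingertips cross from the first pad to the second without lifting off (TCP within 29 mm of the gap's point at pad-top height) (((horizontal distance between cable_block and pad1_top below 0.12 m and distance between the grasp point and gap12 below 0.029 m) or (horizontal distance between cable_block and pad5_top below 0.12 m and distance between the grasp point and gap45 below 0.029 m))).
3. the second pad, counted from the square block, is pressed at least 2.5 mm down (((horizontal distance between cable_block and pad1_top below 0.12 m and value of joint pad2 above 0.0025 m) or (horizontal distance between cable_block and pad5_top below 0.12 m and value of joint pad4 above 0.0025 m))), for 0.04 s.
4. the closed fingertips cross from the second pad to the third without lifting off (TCP within 29 mm of the gap's point at pad-top height) (((horizontal distance between cable_block and pad1_top below 0.12 m and distance between the grasp point and gap23 below 0.029 m) or (horizontal distance between cable_block and pad5_top below 0.12 m and distance between the grasp point and gap34 below 0.029 m))).
5. the third pad, counted from the square block, is pressed at least 2.5 mm down (((horizontal distance between cable_block and pad1_top below 0.12 m and value of joint pad3 above 0.0025 m) or (horizontal distance between cable_block and pad5_top below 0.12 m and value of joint pad3 above 0.0025 m))), for 0.04 s.
6. the closed fingertips cross from the third pad to the fourth without lifting off (TCP within 29 mm of the gap's point at pad-top height) (((horizontal distance between cable_block and pad1_top below 0.12 m and distance between the grasp point and gap34 below 0.029 m) or (horizontal distance between cable_block and pad5_top below 0.12 m and distance between the grasp point and gap23 below 0.029 m))).
7. the fourth pad, counted from the square block, is pressed at least 2.5 mm down (((horizontal distance between cable_block and pad1_top below 0.12 m and value of joint pad4 above 0.0025 m) or (horizontal distance between cable_block and pad5_top below 0.12 m and value of joint pad2 above 0.0025 m))), for 0.04 s.
8. the closed fingertips cross from the fourth pad to the fifth without lifting off (TCP within 29 mm of the gap's point at pad-top height) (((horizontal distance between cable_block and pad1_top below 0.12 m and distance between the grasp point and gap45 below 0.029 m) or (horizontal distance between cable_block and pad5_top below 0.12 m and distance between the grasp point and gap12 below 0.029 m))).
9. the fifth pad, counted from the square block, is pressed at least 2.5 mm down (((horizontal distance between cable_block and pad1_top below 0.12 m and value of joint pad5 above 0.0025 m) or (horizontal distance between cable_block and pad5_top below 0.12 m and value of joint pad1 above 0.0025 m))), for 0.04 s.
At the end, for the whole second after the job is handed in: All five pads were pressed at least 2.5 mm in order from the square block to the round post, the fingertips crossing each gap without lifting off; at the end all pads are back up (within 1 mm) and every loose thing is at rest within 15 mm of where it stood (value of joint each of pad1, pad2, pad3, pad4, pad5 below 0.001 m and distance of each of beaker, jar, collar, vial, weight, spatula, weigh_cup from where it was at the start of the episode below 0.015 m and linear speed of each of beaker, jar, collar, vial, weight, spatula, weigh_cup below 0.02 m/s); the robot touches nothing.
It fails at once if the strip is pushed with more than 25 N (contact force between any of the fingers, the arm and strip above 25 N).
It fails at once if a loose bystander is moved or lifted by more than 20 mm (distance of any of beaker, jar, collar, vial, weight, spatula, weigh_cup from where it was at the start of the episode above 0.02 m).
It also fails if it takes over 48 s, if anything falls off the work surface, if the arm or the gripper's body presses on something with over 40 N, if the wrist force passes 120 N, or if a joint passes its speed limit or range.

## Working session

There is one attempt and no reset: what is moved stays moved. The work goes in short steps, Python scripts to look and compute and a shell command to move; the robot and the scene stay as the last step left them, time stands still between calls to the robot, and variables do not carry over. Pictures are saved under pics/ and viewed, at most 10 in all, crops included, and the job is handed in when it is done.

```bash
mkdir -p pics
python3 - <<'E'
from plant import bot
import cv2
o=bot.get_obs();print(o)
for n in("top","side"):
    c=bot.capture(n);cv2.imwrite(f"pics/{n}0.png",c["color"]);print(n,c["fov_y"],c["cx"],c["cy"],c["extrinsics"].tolist() if hasattr(c["extrinsics"],"tolist") else c["extrinsics"],[k for k in c])
E
```

```text
{'time': 0.0, 'joint_positions': array([ 9.62020626e-01,  3.42726862e-01,  1.52500758e+00, -3.05859754e-06,
        1.27537467e+00, -1.46028939e-01]), 'dq': array([ 0.00087959,  0.00092653, -0.00060986,  0.00060467,  0.00019428,
        0.00034847]), 'tau': array([-6.54403120e-04, -4.31235301e+01, -2.44223017e+01,  7.17294146e-02,
        5.59763610e-02, -1.77507209e-04]), 'tool_pos': array([234.14607365, 469.48362555, 244.84607561]), 'tcp_rot': array([-3.14009191e+00, -2.17766808e-04,  2.67884662e+00]), 'contact_force': array([ 0.19120465,  0.63808811, -0.30776743]), 'moment': array([ 0.00678215, -0.04537438,  0.00287409]), 'finger_force': 0.0, 'grip_width': 91.7338887908826}
top 52.85994294429564 327.7195481220056 236.03331140829022 [[0.0071532355606417275, -0.9999618444557343, -0.005014065585917402, 9.77737450083634], [0.9917338274919354, 0.006451799990578859, 0.12814987196668454, -549.2657932372241], [-0.12811263259027206, -0.0058893046760612215, 0.9917421385931036, -1169.3914508599391], [0.0, 0.0, 0.0, 1.0]] ['color', 'fov_y', 'cx', 'cy', 'extrinsics']
side 44.20154331419912 318.92027450291135 247.89618200430382 [[0.9972894322251717, -0.07261018837740064, -0.011897433159851261, -567.8812161605136], [0.05733095771457098, 0.6654918333505314, 0.7442000947536077, -90.6556893882531], [-0.046118864464824036, -0.742864981196144, 0.6678507842721519, -1290.9924798116579], [0.0, 0.0, 0.0, 1.0]] ['color', 'fov_y', 'cx', 'cy', 'extrinsics']
```

View pics/top0.png

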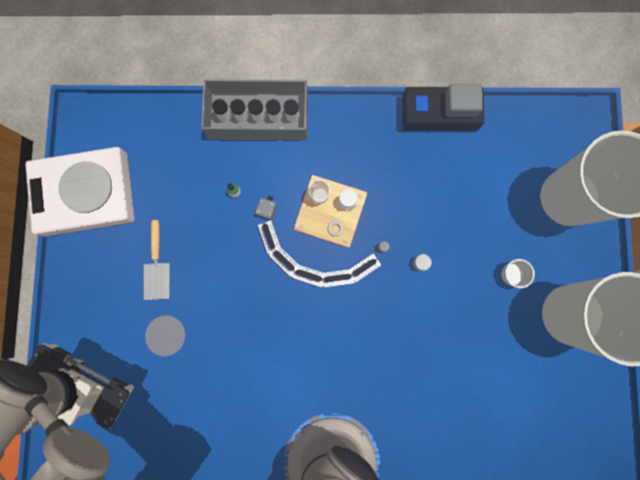

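View pics/side0.png

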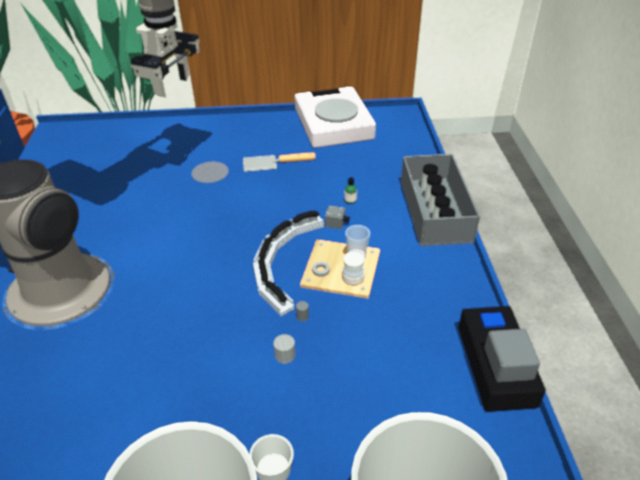

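The square block is at top (265,208), at the +y end, so the stroke runs from pad1 to pad5. The post is at (384,246). The vial is at (233,190), beside the start, and the weight at (422,263). Next I'll enlarge both views.

Run:
```python
import cv2
a=cv2.imread("pics/top0.png")[190:300,245:395];cv2.imwrite("pics/t1.png",cv2.resize(a,None,fx=5,fy=5,interpolation=cv2.INTER_CUBIC))
a=cv2.imread("pics/side0.png")[200:320,245:395];cv2.imwrite("pics/s1.png",cv2.resize(a,None,fx=5,fy=5,interpolation=cv2.INTER_CUBIC))
```

```text
(no output)
```

View pics/t1.png

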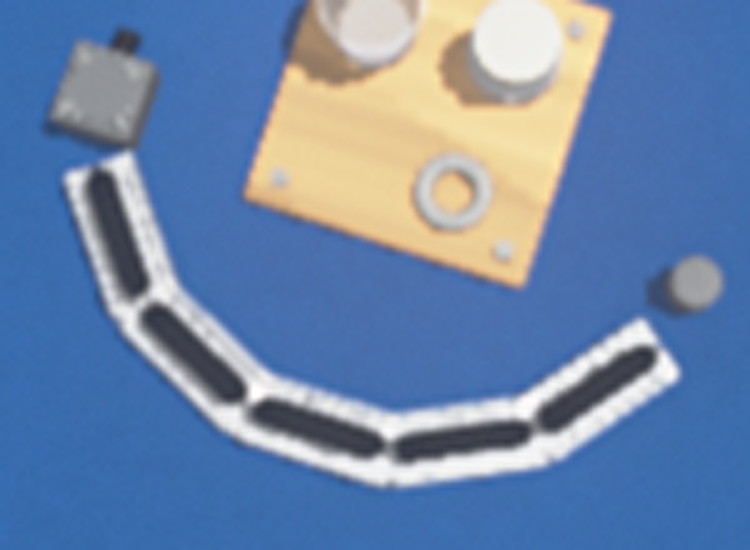

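View pics/s1.png

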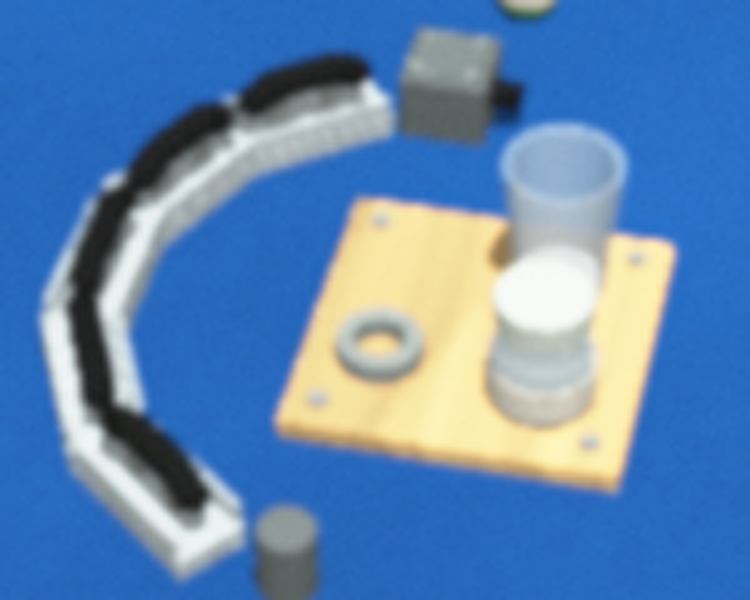

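The crops show the five pads clearly. In the top crop their centres are at about (118,235), (192,352), (317,428), (462,440) and (597,388). In the side crop they are at about (305,82), (182,147), (103,240), (92,350) and (155,455). I'll fit the strip pose to both.

```bash
cat > h.py <<'E'
import numpy as np
from scipy.spatial.transform import Rotation as R
E_={"top":[[0.0071532355606417275,-0.9999618444557343,-0.005014065585917402,9.77737450083634],[0.9917338274919354,0.006451799990578859,0.12814987196668454,-549.2657932372241],[-0.12811263259027206,-0.0058893046760612215,0.9917421385931036,-1169.3914508599391]],
"side":[[0.9972894322251717,-0.07261018837740064,-0.011897433159851261,-567.8812161605136],[0.05733095771457098,0.6654918333505314,0.7442000947536077,-90.6556893882531],[-0.046118864464824036,-0.742864981196144,0.6678507842721519,-1290.9924798116579]]}
K={"top":(52.85994294429564,327.7195481220056,236.03331140829022),"side":(44.20154331419912,318.92027450291135,247.89618200430382)}
def proj(n,P):
    e=np.array(E_[n]);p=P@e[:,:3].T+e[:,3];f,cx,cy=K[n];f=240/np.tan(np.radians(f)/2)
    return np.c_[cx+f*p[:,0]/-p[:,2],cy-f*p[:,1]/-p[:,2]]
def pads(x,y,a,z,r=160,k=np.arange(1,6)):
    t=a+np.radians(180+26*(k-3));return np.c_[x+r*np.cos(t),y+r*np.sin(t),z+0*t]
E
python3 - <<'E'
from h import *
from scipy.optimize import least_squares
up=lambda q,o:(np.array(q)+.5)/5-.5+o
T=up([(118,235),(192,352),(317,428),(462,440),(597,388)],(245,190))
S=up([(305,82),(182,147),(103,240),(92,350),(155,455)],(245,200))
for use in("t","s","ts"):
    f=lambda v:np.concatenate([(proj("top",pads(*v,37))-T).ravel()*('t' in use),(proj("side",pads(*v,37))-S).ravel()*('s' in use)])
    s=least_squares(f,[500,0,0]);print(use,s.x,s.fun.round(1))
x,y,a=s.x
print(pads(x,y,a,45).round(1)[:,:2].tolist(),'gaps',pads(x,y,a,45,160/np.cos(np.radians(13)),np.arange(1,5)+.5).round(1)[:,:2].tolist())
print('tangent yaws',np.degrees(a)+26*(np.arange(1,6)-3))
E
```

```text
t [ 6.03774863e+02  1.33299146e+01 -3.05440113e-01] [-0.5 -0.5  0.2  0.3  0.   0.   0.1  0.1  0.3  0.  -0.  -0.  -0.  -0.
 -0.  -0.  -0.  -0.  -0.  -0. ]
s [ 6.05775037e+02  1.02197742e+01 -3.04149192e-01] [ 0.  -0.   0.  -0.   0.  -0.   0.  -0.   0.  -0.  -0.   0.5 -0.2 -0.4
  0.1 -0.4 -0.1 -0.2  0.1  0.4]
ts [ 6.04875050e+02  1.23307272e+01 -3.04205164e-01] [-0.1 -0.8  0.6 -0.1  0.5 -0.4  0.6 -0.3  0.7 -0.5 -0.5 -0.  -0.6 -0.9
 -0.3 -1.  -0.5 -0.8 -0.3 -0.3]
[[548.7, 162.1], [488.7, 122.3], [452.2, 60.3], [446.7, -11.5], [473.1, -78.5]] gaps [[514.1, 149.2], [463.3, 95.5], [441.2, 25.0], [452.2, -48.0]]
tangent yaws [-69.42967198 -43.42967198 -17.42967198   8.57032802  34.57032802]
```

The fit is good to about 2 mm. First I close the fingers and turn the tool to yaw 180°, so that tool x is −world x, tool y is +world y and tool z points down. Then I travel to above pad1.

```bash
python3 -m crank '[[0,0,0,0,0,-0.154],[0,0,0,0,0,-0.154],[0,0,0,0,0,-0.154],[-0.039,-0.038,0,0,0,0],[-0.039,-0.038,0,0,0,0]]' 0; python3 -m crank '[[-0.039,-0.038,0,0,0,0],[-0.039,-0.038,0,0,0,0],[-0.039,-0.038,0,0,0,0],[-0.039,-0.038,0,0,0,0],[0,0,0,0,0,0]]'; python3 -m crank '[[-0.039,-0.038,0,0,0,0],[-0.039,-0.038,0,0,0,0],[0,0,0.04,0,0,0],[0,0,0.04,0,0,0],[0,0,0,0,0,0]]'; python3 -m crank '[[0,0,0,0,0,0],[0,0,0,0,0,0]]'
```

```text
time: 0.72
tool_pos: [312.7, 393.0, 245.1]
tcp_rot: [-3.141, -0.0, -3.14]
contact_force: [0.7, 0.1, -0.2]
grip_width: 46.1
finger_force: 0.0
time: 1.35
tool_pos: [470.3, 239.0, 244.9]
tcp_rot: [-3.141, -0.0, 3.136]
contact_force: [-0.3, 0.3, -0.2]
grip_width: 0.7
finger_force: 0.0
time: 1.98
tool_pos: [543.6, 166.0, 162.6]
tcp_rot: [-3.141, -0.008, 3.141]
contact_force: [0.9, 0.5, -0.2]
grip_width: 0.6
finger_force: 0.0
time: 2.22
tool_pos: [546.9, 166.2, 167.5]
tcp_rot: [3.141, 0.003, 3.141]
contact_force: [0.3, -0.6, 0.4]
grip_width: 0.2
finger_force: 0.0
```

```bash
python3 -m crank '[[-0.002,-0.004,0.02,0,0,0],[0,0,0.02,0,0,0],[0,0,0.02,0,0,0],[0,0,0,0,0,0],[0,0,0,0,0,0]]'
python3 - <<'E'
from plant import bot
from h import *
import cv2
o=bot.get_obs();c=bot.capture("wrist");im=c["color"].copy()
p=o["tool_pos"];M=R.from_euler('xyz',o["tcp_rot"]).as_matrix();print(p,o["tcp_rot"])
T=np.array(c["tool_from_camera"]);print(T.round(2).tolist(),c["fov_y"],c["cx"],c["cy"])
P=np.r_[pads(604.9,12.3,-.3042,45),pads(604.9,12.3,-.3042,45,160/np.cos(np.radians(13)),np.arange(1,5)+.5)]
q=((P-p)@M-T[:3,3])@T[:3,:3]
f=240/np.tan(np.radians(c["fov_y"]/2));d=np.c_[q[:,0],-q[:,1],-q[:,2]]
th=np.arctan2(np.hypot(d[:,0],d[:,1]),d[:,2]);ph=np.arctan2(d[:,1],d[:,0])
uv=np.c_[c["cx"]+f*th*np.cos(ph),c["cy"]+f*th*np.sin(ph)];print(uv.round().tolist())
for u in uv:cv2.circle(im,tuple(int(v) for v in u.round()),3,(0,0,255),-1)
cv2.imwrite("pics/w1.png",im)
E
```

```text
time: 2.85
tool_pos: [548.9, 161.8, 107.0]
tcp_rot: [3.141, 0.002, 3.141]
contact_force: [0.8, 0.0, 0.8]
grip_width: 0.4
finger_force: 0.0
[548.93089819 161.80857155 107.01666508] [3.14113608e+00 2.37946874e-03 3.14095298e+00]
[[0.0, 0.95, 0.3, 80.25], [1.0, -0.0, -0.0, -1.12], [-0.0, 0.3, -0.95, -138.9], [0.0, 0.0, 0.0, 1.0]] 65.70646984690485 321.99818300430746 242.36346181448414
[[324.0, 270.0], [251.0, 167.0], [146.0, 110.0], [53.0, 116.0], [-6.0, 166.0], [301.0, 212.0], [203.0, 124.0], [96.0, 99.0], [17.0, 132.0]]
```

View pics/w1.png

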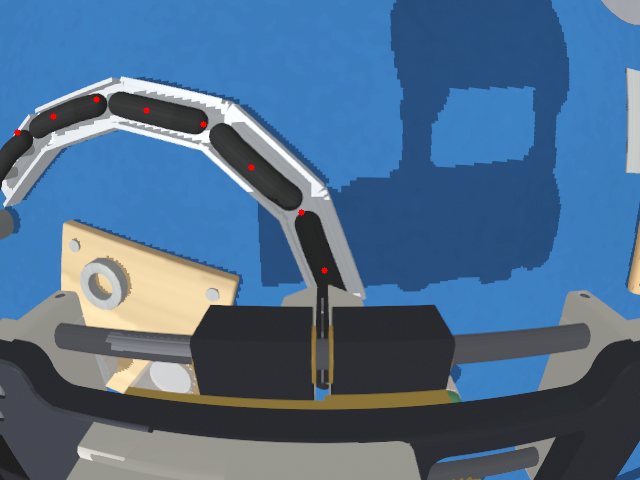

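The wrist view agrees with the model: pad1's centre falls at (324,270) on the black bar, and gap12 at (301,212). Now I lower onto pad1 and watch the force.

```bash
python3 -m crank '[[0,0,0.013,0,0,0],[0,0,0.013,0,0,0],[0,0,0.011,0,0,0],[0,0,0,0,0,0],[0,0,0,0,0,0]]'; python3 -m crank '[[0,0,0.002,0,0,0],[0,0,0,0,0,0],[0,0,0,0,0,0]]';python3 -m crank '[[0,0,0.002,0,0,0],[0,0,0,0,0,0],[0,0,0,0,0,0]]';python3 -m crank '[[0,0,0.002,0,0,0],[0,0,0,0,0,0],[0,0,0,0,0,0]]'
```

```text
time: 3.52
tool_pos: [548.3, 161.6, 68.5]
tcp_rot: [3.142, 0.0, 3.141]
contact_force: [0.2, -0.1, 0.6]
grip_width: 0.4
finger_force: 0.0
time: 3.9
tool_pos: [548.2, 161.6, 66.7]
tcp_rot: [3.141, 0.0, 3.141]
contact_force: [0.1, 0.3, 0.0]
grip_width: 0.1
finger_force: 0.0
time: 4.28
tool_pos: [548.1, 161.6, 64.5]
tcp_rot: [3.142, -0.0, 3.141]
contact_force: [0.4, 0.6, 1.0]
grip_width: 0.4
finger_force: 0.0
time: 4.65
tool_pos: [548.3, 161.6, 62.7]
tcp_rot: [3.141, 0.0, 3.141]
contact_force: [-0.2, 0.1, 2.4]
grip_width: 0.2
finger_force: 0.9
```

```bash
python3 -m crank '[[0,0,0.002,0,0,0],[0,0,0.002,0,0,0],[0,0,0,0,0,0],[0,0,0,0,0,0],[0,0,0,0,0,0]]'
```

```text
time: 5.28
tool_pos: [548.3, 161.6, 58.7]
tcp_rot: [3.141, 0.0, 3.141]
contact_force: [0.2, 0.0, 4.5]
grip_width: 0.4
finger_force: 2.1
```

```bash
python3 -m crank '[[0.0068,-0.0025,0,0,0,0],[0.0068,-0.0025,0,0,0,0],[0.0068,-0.0025,0,0,0,0],[0.0068,-0.0025,0,0,0,0],[0.0068,-0.0025,0,0,0,0]]'; python3 -m crank '[[0.0051,-0.0054,0,0,0,0],[0.0051,-0.0054,0,0,0,0],[0.0051,-0.0054,0,0,0,0],[0.0051,-0.0054,0,0,0,0],[0.0051,-0.0054,0,0,0,0]]'; python3 -m crank '[[0,0,0,0,0,0],[0,0,0,0,0,0]]'
```

```text
time: 5.9
tool_pos: [512.5, 148.7, 58.0]
tcp_rot: [-3.141, -0.003, 3.141]
contact_force: [0.8, -0.2, -0.5]
grip_width: 0.7
finger_force: 0.1
time: 6.52
tool_pos: [488.5, 121.7, 58.6]
tcp_rot: [3.141, 0.0, 3.141]
contact_force: [2.3, 1.0, 3.8]
grip_width: 0.9
finger_force: 2.0
time: 6.78
tool_pos: [487.9, 121.4, 58.3]
tcp_rot: [-3.141, -0.002, 3.141]
contact_force: [-1.0, -2.7, 4.5]
grip_width: 0.5
finger_force: 2.2
```

```bash
python3 -m crank '[[0.005,-0.0052,0,0,0,0],[0.005,-0.0052,0,0,0,0],[0.005,-0.0052,0,0,0,0],[0.005,-0.0052,0.001,0,0,0],[0.005,-0.0052,0.001,0,0,0]]'; python3 -m crank '[[0.0022,-0.007,-0.001,0,0,0],[0.0022,-0.007,-0.001,0,0,0],[0.0022,-0.007,0,0,0,0],[0.0022,-0.007,0,0,0,0],[0.0022,-0.007,0,0,0,0]]'; python3 -m crank '[[0,0,0,0,0,0],[0,0,0,0,0,0]]'
```

```text
time: 7.4
tool_pos: [462.6, 95.6, 56.1]
tcp_rot: [-3.141, -0.002, 3.141]
contact_force: [-0.6, -0.9, 0.8]
grip_width: 0.7
finger_force: 0.5
time: 8.02
tool_pos: [452.6, 60.6, 58.6]
tcp_rot: [3.142, 0.0, 3.141]
contact_force: [1.1, 3.0, 4.5]
grip_width: 0.5
finger_force: 2.0
time: 8.28
tool_pos: [452.4, 60.5, 58.5]
tcp_rot: [-3.141, -0.001, 3.141]
contact_force: [-0.2, -3.3, 3.0]
grip_width: 0.4
finger_force: 2.1
```

```bash
python3 -m crank '[[0.0022,-0.0071,0,0,0,0],[0.0022,-0.0071,0,0,0,0],[0.0022,-0.0071,0,0,0,0],[0.0022,-0.0071,0.001,0,0,0],[0.0022,-0.0071,0.001,0,0,0]]'; python3 -m crank '[[-0.0011,-0.0073,-0.001,0,0,0],[-0.0011,-0.0073,-0.001,0,0,0],[-0.0011,-0.0073,0,0,0,0],[-0.0011,-0.0073,0,0,0,0],[-0.0011,-0.0073,0,0,0,0]]'; python3 -m crank '[[0,0,0,0,0,0],[0,0,0,0,0,0]]'
```

```text
time: 8.9
tool_pos: [440.8, 25.0, 56.1]
tcp_rot: [-3.142, -0.001, 3.141]
contact_force: [0.6, -0.3, -0.4]
grip_width: 0.3
finger_force: 0.0
time: 9.52
tool_pos: [447.1, -11.4, 58.6]
tcp_rot: [3.142, 0.0, 3.141]
contact_force: [-0.0, 3.1, 4.5]
grip_width: 0.4
finger_force: 2.0
time: 9.78
tool_pos: [447.3, -11.5, 58.6]
tcp_rot: [-3.141, 0.001, 3.141]
contact_force: [0.7, -3.0, 4.8]
grip_width: 0.8
finger_force: 2.0
```

```bash
python3 -m crank '[[-0.0011,-0.0073,0,0,0,0],[-0.0011,-0.0073,0,0,0,0],[-0.0011,-0.0073,0,0,0,0],[-0.0011,-0.0073,0.001,0,0,0],[-0.0011,-0.0073,0.001,0,0,0]]'; python3 -m crank '[[-0.0042,-0.0061,-0.001,0,0,0],[-0.0042,-0.0061,-0.001,0,0,0],[-0.0042,-0.0061,0,0,0,0],[-0.0042,-0.0061,0,0,0,0],[-0.0042,-0.0061,0,0,0,0]]'; python3 -m crank '[[0,0,0,0,0,0],[0,0,0,0,0,0]]'
```

```text
time: 10.4
tool_pos: [452.4, -48.0, 56.2]
tcp_rot: [3.142, -0.0, 3.141]
contact_force: [0.0, 3.5, 1.6]
grip_width: -0.1
finger_force: 1.4
time: 11.02
tool_pos: [473.8, -78.3, 58.6]
tcp_rot: [3.142, 0.0, 3.141]
contact_force: [-0.9, 3.0, 3.0]
grip_width: 0.8
finger_force: 2.1
time: 11.28
tool_pos: [474.3, -78.7, 58.8]
tcp_rot: [-3.14, 0.002, 3.141]
contact_force: [0.6, -3.0, 3.7]
grip_width: 0.4
finger_force: 2.0
```

The fifth pad is pressed (about 3.7 N). Now I lift straight up and look.

```bash
python3 -m crank '[[0,0,-0.01,0,0,0],[0,0,-0.03,0,0,0],[0,0,-0.05,0,0,0],[0,0,-0.05,0,0,0],[0,0,0,0,0,0]]'; python3 -m crank '[[0.03,0,-0.02,0,0,0],[0.03,0,0,0,0,0],[0,0,0,0,0,0],[0,0,0,0,0,0],[0,0,0,0,0,0]]'
python3 - <<'E'
from plant import bot
import cv2
c=bot.capture("side")["color"];a=cv2.imread("pics/side0.png")
cv2.imwrite("pics/s2.png",c);d=cv2.absdiff(a,c).max(2)[140:330,240:400]
print((d>40).sum())
E
```

```text
time: 11.9
tool_pos: [475.1, -78.1, 202.4]
tcp_rot: [-3.14, 0.007, 3.141]
contact_force: [-0.3, -0.4, -0.3]
grip_width: 0.5
finger_force: 0.0
time: 12.52
tool_pos: [414.0, -77.8, 218.1]
tcp_rot: [3.141, -0.0, 3.141]
contact_force: [0.2, 0.1, 0.0]
grip_width: 0.5
finger_force: 0.0
2715
```

View pics/s2.png

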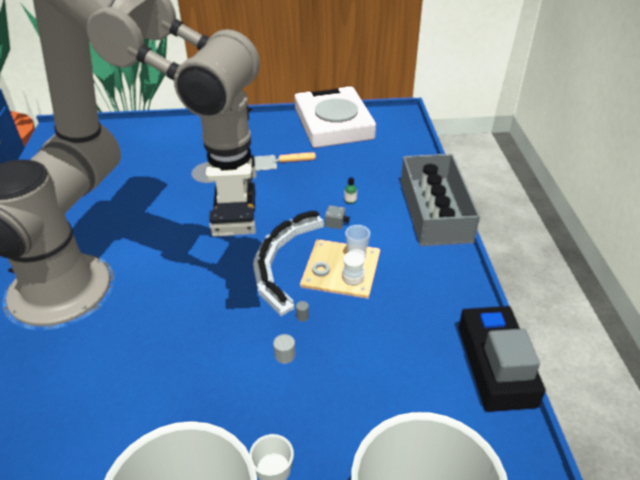

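The pads are up and the hand is clear. The vial (350,190), the jar and beaker (355,250), the collar (320,269) and the weight (284,348) are all where they were.

```bash
python3 -c "
from plant import bot
print(bot.close_job())"
```

```text
the job is handed in; nothing more can be done
None
```

I ran the closed fingertips from pad1, by the square block, to pad5, by the round post, pressing each pad's middle about 5 mm with 3–5 N. Contact was almost nil over gaps 1–2 and 3–4, though the tips stayed below pad-top height. Afterwards the pads looked back up and the loose things unmoved, and I handed the job in, but it returned no verdict.

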